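Fill the treatment caddy

ROBOT

A 6-joint arm with a two-finger parallel gripper is mounted at the origin on a cart in front of the work surface, level with it; the furniture and walls round the work are solid. World frame = base frame: x ahead of the robot, y to its left, z up, the work surface at z = 0. Lengths are in mm, angles in rad, forces in N, time in s.
With the tool pointing down it reaches from about 275 to 1000 mm from the base axis. Payload 8.4 kg.
Tool frame: the origin (TCP) lies on the centre line of the jaws, within the pads' length; the fingertips stand manip.tips_ahead ahead of it and the grasp point (between the pads) lies 3 mm ahead of it (manip.tips_ahead is the distance from the TCP to the fingertips, in mm); z points along the fingers, y is the line along which they close (so a half turn about z gives the same grasp; the last joint's range is limited). The gripper opens to 85 mm and grips with 20 to 120 N. Pads are 22 mm wide; open, the fingers measure 114 mm over their backs; the gripper's body (76 mm by 85 mm) begins 54 mm behind the grasp point. The pads swing forward as they close: fully open they stand 13 mm farther back than shut.
Start: joints at [-1.337, 0.353, 1.633, -0, 1.155, -0.002], TCP at [146.011, -607.708, 253.281] pointing down, gripper open.
Joint ranges: [-2.63, 2.63], [-0.92, 2.1], [0.06, 2.66], [-1.3, 4.44], [0, 2.69], [-3.02, 3.02]. Speed limits (rad/s): [2.22, 2.22, 2.79, 3.14, 3.14, 3.14].

INTERFACE

Orientations are given as a rotation vector (axis times angle).
In Python, from rig import manip gives the robot as it stands. Calls block until the motion is done:
- manip.move_to(position, orientation): joint-space move of the TCP to a pose.
- manip.line_to(position, frame=None, max_speed=150, f_stop=None): straight line of the TCP; frame=None keeps the orientation; max_speed is the mean speed in mm/s. With f_stop (N) it stops when the force on the tool has changed by that much, and returns True; else False.
- manip.move_joints(angles): joint-space move.
- manip.move_gripper(opening, grip_force=None): finger opening in mm; grip_force is the grip in N (None keeps the last); returns when the fingers have stopped.
- manip.dwell(seconds).
- manip.solve_ik(position, orientation): joint angles nearest the present ones, or None.
- manip.sense(): the state.
- manip.get_image(name): name is "side" or "top" or "wrist"; returns (picture, depth): 480x640x3 uint8, blue, green, red; 480x640 float32, mm along the optical axis (not along the pixel's ray), 0 where there is no reading.
- manip.camera_params(name): a dict with "vfov" (degrees; the focal length in pixels is half the picture's height over the tangent of half this angle, whatever the lens; pixels are square), "cx", "cy" (the principal point, pixels), "eye" and "attitude" of the camera in the world. Camera axes: x right, y down, z forward; pixel columns grow to the right and rows downward; lengths in mm; the calibration is good to about 2 mm. A picture is of the moment at which its call begins: read the wrist's pose just before it. camera_params takes no time and is no camera call; for the wrist camera it gives the pose at the moment of the call.
A pose or a line that the arm cannot do raises manip.PlanningError and nothing moves.
- manip.finish_job(): hands the job in; it is judged then, once.
The state is a dict: "time": time; "joints": joint angles; "dq": joint speeds; "effort": joint torques, N m; "ee_pos": TCP position; "orientation": TCP orientation; "ft_force": force on the tool from outside, world axes, zero at the start; "torque": the same for the moment, N m; "gripper_width": finger opening in mm; "grasp_force": force on a finger pad.
Only numpy, scipy, OpenCV 4.12 (cv2) and the standard library are available. Lean on these libraries where they do the work, as an engineer would, in place of code of your own. Each camera call takes 0.05 s, during which the arm holds its last target. There are 200 camera calls.

TASK

Get the treatment caddy ready: put the short blue-capped squeeze bottle in the small round well, the amber dropper bottle (the one standing out on the worktop, not the one at the back against the small drawer unit) in the square well, the smaller roll of tape in the wide round well and the gold-capped roll-on bottle in the oblong well, each the same way up as it was found and sitting right down on the floor of its well. The tall squeeze bottle and the larger roll of tape do not belong: leave them where they are.

Things in the scene. Friction and masses are not known exactly. Their poses are not given: they have to be found in the camera images.
- squeeze_bottle: The short one of two white squeeze bottles with blue nozzle caps: round body 34 mm across and 66 mm high, then a pointed nozzle cap 18 mm across up to 86 mm. Stands upright; origin at the centre of its underside, z up.
- amber_bottle: Amber glass dropper bottle with a paper label and black rubber bulb: round body 33 mm across up to about 55 mm, sloping in to a collar 24 mm across, bulb 13 mm across, 102 mm high in all. Stands upright; origin at the centre of its underside, z up. A second one like it, far back against the small drawer unit, is fixed scenery.
- small_roll: The smaller of two white rolls of tape, lying flat: 60 mm across, 18 mm high (its hole cannot be gripped inside; take it across the outside). Origin at the centre of its underside, z up.
- rollon_bottle: Roll-on bottle with dark blue body and a gold cap of the same width: slightly flattened, 34 mm through along its own x axis and 40 mm wide along its y axis over its whole height of 106 mm, straight sides. Stands upright; origin at the centre of its underside, z up.
- tall_bottle: Look-alike that stays: the tall, slim squeeze bottle with a blue nozzle cap, 38 mm across, 130 mm high, loose, standing upright. Origin at the centre of its underside. (Around: a towel warmer 0.25 m high stands behind the caddy, x from 0.62, y from -0.16 to 0.20.)
- large_roll: Look-alike that stays: the larger white roll of tape, 72 mm across, 22 mm high, loose, lying flat. Origin at the centre of its underside. (Around: a cream pot, 68 mm across and 43 mm high, stands unlisted in the midst of the things, about x 0.535, y 0.27.)
- round_well: Fixed grey insert block 88 x 88 mm, one of four side by side (two by two, any arrangement, 89 mm apart) in a wooden tray, the caddy. Origin: centre of its underside, 6 mm above the worktop; z up. 26 mm high, with a small round well 50 mm across in its centre; floor 4 mm above the origin, rim 32 mm above the worktop.
- square_well: Fixed grey insert block 88 x 88 mm, one of four side by side (two by two, any arrangement, 89 mm apart) in a wooden tray, the caddy. Origin: centre of its underside, 6 mm above the worktop; z up. 26 mm high, with a square well 49 x 49 mm in its centre, sides along the block's x and y; floor 4 mm above the origin, rim 32 mm above the worktop.
- disc_well: Fixed grey insert block 88 x 88 mm, one of four side by side (two by two, any arrangement, 89 mm apart) in a wooden tray, the caddy. Origin: centre of its underside, 6 mm above the worktop; z up. 10 mm high, with a wide round shallow well 78 mm across in its centre; floor 4 mm above the origin, rim 6 mm above that floor.
- oblong_well: Fixed grey insert block 88 x 88 mm, one of four side by side (two by two, any arrangement, 89 mm apart) in a wooden tray, the caddy. Origin: centre of its underside, 6 mm above the worktop; z up. 26 mm high, with an oblong well in its centre, 68 mm long along the block's y axis and 50 mm wide along its x axis; floor 4 mm above the origin, rim 32 mm above the worktop.
Not all that is in view belongs to the job. Leave any red look-alike of the amber_bottle alone.

How it is judged (in metres and radians):
At the end, for the whole second after the job is handed in: Each of the four rests on the floor of its own well (within 3 mm), upright (0.2 rad; roll 0.15), at rest, near its centre (squeeze bottle and roll 13 mm, amber 16, roll-on 19); tall bottle and large roll upright, within 25 mm of their starts (horizontal distance between squeeze_bottle and round_well below 0.013 m and z of squeeze_bottle in the frame of round_well between 0.001 and 0.007 m and angle between each of squeeze_bottle, amber_bottle, rollon_bottle's own z axis and vertical below 0.2 rad and linear speed of each of squeeze_bottle, amber_bottle, small_roll, rollon_bottle below 0.02 m/s and horizontal distance between amber_bottle and square_well below 0.016 m and z of amber_bottle in the frame of square_well between 0.001 and 0.007 m and horizontal distance between small_roll and disc_well below 0.013 m and z of small_roll in the frame of disc_well between 0.001 and 0.007 m and angle between each of small_roll, tall_bottle, large_roll's own z axis and vertical below 0.15 rad and horizontal distance between rollon_bottle and oblong_well below 0.019 m and z of rollon_bottle in the frame of oblong_well between 0.001 and 0.007 m and distance of each of tall_bottle, large_roll from where it was at the start of the episode below 0.025 m); the robot touches nothing.
It fails at once if the tall bottle or the large roll is moved more than 40 mm or knocked over (distance of any of tall_bottle, large_roll from where it was at the start of the episode above 0.04 m or angle between tall_bottle's own z axis and vertical above 0.5 rad).
It also fails if it takes over 115 s, if anything falls off the work surface, if the arm or the gripper's body presses on something with over 40 N, if the wrist force passes 120 N, or if a joint passes its speed limit or range.

## Working session

There is one attempt and no reset: what is moved stays moved. The work goes in short steps, each a Python script; the robot and the scene stay as the last script left them, time stands still between calls to the robot, and variables do not carry over. Pictures are saved under pics/ and viewed, at most 14 in all, crops included, and the job is handed in when it is done.

```bash
ls; mkdir -p pics
python3 - <<'E'
from rig import manip
import cv2,numpy as np
print(manip.tips_ahead, manip.sense())
for n in("top","side"):
    im,d=manip.get_image(n); cv2.imwrite(f"pics/{n}0.png",im); np.save(f"pics/{n}0.npy",d)
    print(n,manip.camera_params(n),(d>0).mean())
E
```

```text
pics
22.0 {'time': 0.0, 'joints': array([-1.33738213e+00,  3.53648933e-01,  1.63412257e+00,  2.16559950e-05,
        1.15525083e+00, -2.38433324e-03]), 'dq': array([-1.85544893e-04, -1.08786274e-03,  2.68973626e-04,  6.33321997e-04,
        1.24128584e-03, -3.88014030e-05]), 'effort': array([ 8.23314567e-04, -6.05236173e+01, -3.42064941e+01, -1.12807620e-04,
        9.31434974e-03,  7.47473017e-07]), 'ee_pos': array([ 145.92257269, -607.25834213,  252.56614126]), 'orientation': array([-3.11837254e+00, -3.69353000e-01,  2.27831483e-04]), 'ft_force': array([0.21323676, 0.9746318 , 0.07355694]), 'torque': array([-0.01307308, -0.01059992,  0.05912414]), 'grasp_force': 0.0, 'gripper_width': 85.35323225314211}
top {'vfov': 53.95874863278831, 'cx': 313.57635911967645, 'cy': 245.59362583793336, 'eye': array([ 437.9235214 ,  168.85714188, 1041.86977473]), 'attitude': array([-2.20418021,  2.17488053, -0.10368565])} 0.99611328125
side {'vfov': 48.96279562088091, 'cx': 325.66690233986753, 'cy': 244.4899395869464, 'eye': array([ 589.35343741, 1090.01471991,  656.21205326]), 'attitude': array([-0.15865398, -2.7407256 ,  1.46107695])} 0.9959440104166667
```

View pics/top0.png

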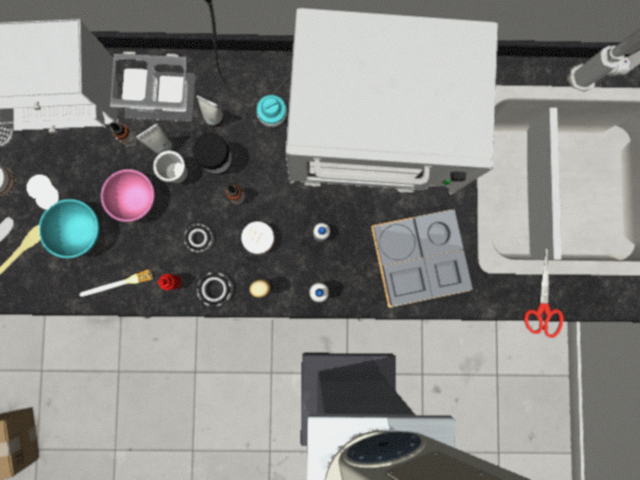

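View pics/side0.png

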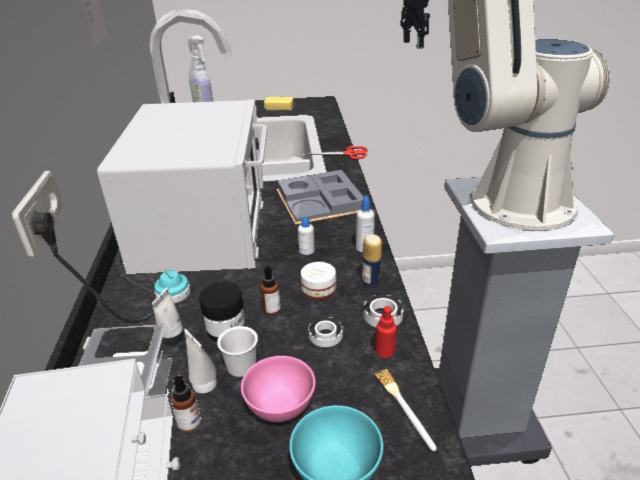

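The top view shows the short squeeze bottle at (321,231) and the tall one at (319,292). The roll-on is at (260,289), the amber bottle at (234,193), the small roll at (198,237) and the large roll at (214,289). The caddy is at (421,258), with the disc well at upper left, round at upper right, oblong at lower left and square at lower right. The side view agrees.

```bash
cat > h.py <<'E'
from rig import manip
import cv2,numpy as np
from scipy.spatial.transform import Rotation as R
def cam(p): return 240/np.tan(np.radians(p["vfov"])/2),p["cx"],p["cy"],np.array(p["eye"]),R.from_rotvec(p["attitude"]).as_matrix()
def cloud(d,p):
    f,cx,cy,e,A=cam(p); v,u=np.mgrid[:480,:640]
    return np.stack([(u-cx)/f*d,(v-cy)/f*d,d],-1)@A.T+e
def ray(uv,z,p):
    f,cx,cy,e,A=cam(p); r=A@np.array([(uv[0]-cx)/f,(uv[1]-cy)/f,1]); return e+r*(z-e[2])/r[2]
def proj(X,p):
    f,cx,cy,e,A=cam(p); c=A.T@(np.array(X,float)-e); return f*c[0]/c[2]+cx,f*c[1]/c[2]+cy
def rv(yaw): return (R.from_euler('z',yaw)*R.from_euler('x',np.pi)).as_rotvec()
E
python3 - <<'E'
from h import *
p=manip.camera_params("top");d=np.load("pics/top0.npy");P=cloud(d,p);im=cv2.imread("pics/top0.png")
print("table z",np.median(P[300:310,100:300,2]))
def box(n,u,v,r,zlo,zhi):
    Q=P[v-r:v+r,u-r:u+r].reshape(-1,3);Q=Q[(Q[:,2]>zlo)&(Q[:,2]<zhi)]
    (c,rad)=cv2.minEnclosingCircle(Q[:,:2].astype(np.float32)); print(n,len(Q),"mean",Q.mean(0).round(1),"circ",np.round(c,1),round(rad,1),"zmax",Q[:,2].max().round(1))
box("squeeze body",321,231,16,50,70);box("squeeze top",321,231,16,72,95)
box("tall",319,292,16,90,140);box("rollon",260,289,16,95,115);box("amber",234,193,16,60,110);box("amber bulb",234,193,16,85,110)
box("small",198,237,20,12,25);box("large",214,289,24,15,28);box("pot",258,237,22,35,50);box("red",168,282,16,50,120)
box("jar",212,152,25,50,120)
Q=P[200:315,365:480].reshape(-1,3);Q=Q[(Q[:,2]>27)&(Q[:,2]<38)]
print("L",len(Q),cv2.minAreaRect(Q[:,:2].astype(np.float32)),np.median(Q[:,2]))
z=P[...,2]
h=np.clip(z*4,0,255).astype(np.uint8)
a=cv2.resize(im[180:320,170:350],None,fx=4,fy=4,interpolation=cv2.INTER_CUBIC)
cv2.imwrite("pics/crop0.png",a)
for pt in [(350,330)]:
  print(manip.solve_ik([400,-50,380],rv(0)),manip.solve_ik([400,-50,380],rv(np.pi/2)))
w=manip.camera_params("wrist");s=manip.sense();T=R.from_rotvec(s["orientation"]).as_matrix()
print("wristcam in tool",T.T@(w["eye"]-s["ee_pos"]),(T.T@R.from_rotvec(w["attitude"]).as_matrix()).round(3),w["vfov"])
E
```

```text
table z 0.2716768563727783
squeeze body 151 mean [545.2 137.5  62.9] circ [546.2 137.4] 16.9 zmax 69.9
squeeze top 56 mean [545.4 137.5  81.4] circ [546.1 137.2] 8.3 zmax 88.8
tall 227 mean [419.1 142.4 101.1] circ [418.8 142.3] 18.1 zmax 132.7
rollon 263 mean [425.6 260.5 103.3] circ [425.8 260.7] 18.9 zmax 110.4
amber 159 mean [623.5 321.4  76.7] circ [626.2 323.3] 15.9 zmax 105.1
amber bulb 38 mean [625.8 322.8  96.9] circ [626.4 323.9] 6.5 zmax 105.1
small 143 mean [531.1 402.5  17.1] circ [532.6 405.5] 30.6 zmax 22.1
large 171 mean [422.4 364.3  21.2] circ [421.6 366.1] 36.2 zmax 26.5
pot 794 mean [532.3 272.8  43.1] circ [532.5 273.4] 34.1 zmax 50.0
red 222 mean [436.2 451.8  72.3] circ [436.1 456.1] 16.6 zmax 103.0
jar 1066 mean [705.8 368.   83.2] circ [709.  370.2] 36.3 zmax 89.9
L 3398 ((495.9923095703125, -83.92249298095703), (177.2794189453125, 178.5113525390625), 12.244220733642578) 31.943806935192924
[-1.28076045e-01 -1.22065069e-01  1.89632512e+00 -4.44089210e-16
  1.36733261e+00  1.44272028e+00] [-1.28076045e-01 -1.22065069e-01  1.89632512e+00 -4.44089210e-16
  1.36733261e+00 -1.28076045e-01]
wristcam in tool [  66.31735675   -0.19310257 -120.57491857] [[ 0.001 -0.965 -0.264]
 [ 1.     0.     0.002]
 [-0.002 -0.264  0.965]] 69.8665522874875
```

View pics/crop0.png

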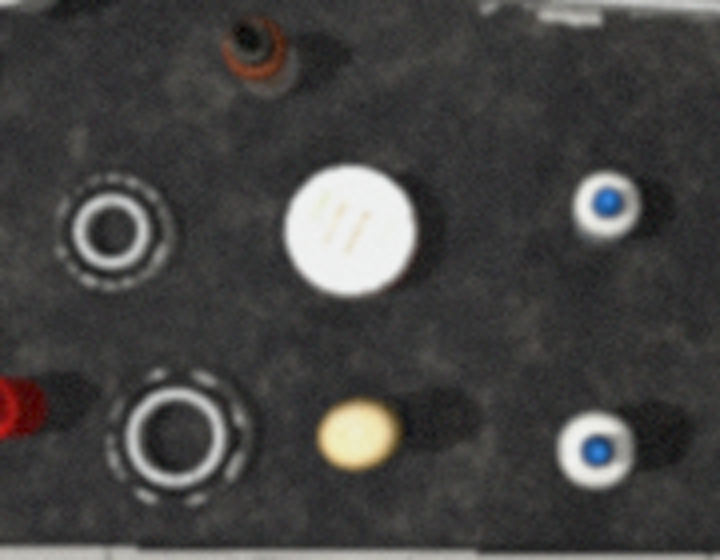

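The crop confirms the cap centres, and the roll-on is slightly wider along the image horizontal. I'll refine with wrist views, which are also the first moves.

Run:
```python
from h import *
P0=cloud(np.load("pics/top0.npy"),manip.camera_params("top")).reshape(-1,3)
q=P0[(P0[:,1]>-170)&(P0[:,1]<210)&(P0[:,2]>150)]; print("warmer min x",np.percentile(q[:,0],[0,1,5]))
def st(n,P,x,y,r,zlo,zhi):
    Q=P.reshape(-1,3);Q=Q[(Q[:,2]>zlo)&(Q[:,2]<zhi)&(np.hypot(Q[:,0]-x,Q[:,1]-y)<r)]
    if len(Q)<5: print(n,"none");return
    A=Q[:,:2].astype(np.float32);c,rad=cv2.minEnclosingCircle(A)
    print(n,len(Q),"circ",np.round(c,1),round(rad,1),"rect",np.round(np.hstack([np.ravel(t) for t in cv2.minAreaRect(A)]),1),"zm",Q[:,2].max().round(1))
manip.move_to([434,-84,350],rv(np.pi))
for n,y in (("c",-84),("o",270)):
    if n=="o": manip.move_to([434,y,350],rv(np.pi)); 
    manip.dwell(.3);p=manip.camera_params("wrist");im,d=manip.get_image("wrist")
    cv2.imwrite(f"pics/w{n}.png",im);P=cloud(d,p);np.save(f"pics/w{n}.npy",P);print("z",np.median(P[...,2]))
    if n=="c":
        Q=P.reshape(-1,3);Q=Q[(np.hypot(Q[:,0]-496,Q[:,1]+84)<135)]
        L=Q[(Q[:,2]>27)&(Q[:,2]<38)];print("L",cv2.minAreaRect(L[:,:2].astype(np.float32)),np.median(L[:,2]))
    else:
        st("sq",P,546,137,30,70,95);st("sqb",P,546,137,30,45,68);st("tall",P,419,142,30,50,140);st("ro",P,425,260,30,98,115);st("ro mid",P,425,260,30,30,115)
        st("bulb",P,626,323,30,85,110);st("amb",P,626,323,30,30,110);st("small",P,532,405,40,10,25);st("large",P,422,366,50,10,30);st("bowl",P,610,530,90,30,90)
    print(p["eye"],p["attitude"],manip.sense()["time"])
print(manip.tips_ahead); 
manip.move_gripper(62,40);print(manip.tips_ahead);manip.move_gripper(34);print(manip.tips_ahead,manip.sense()["time"])
```

```text
warmer min x [136.7033863  173.64579768 189.21175755]
z 0.17583180129989273
L ((496.3692626953125, -85.57331085205078), (177.5746612548828, 177.17428588867188), 12.290645599365234) 32.11287230176515
[366.18300608 -84.21091357 470.47153138] [2.07623057 2.07686163 0.28063105] 2.6167
z 0.5282073056425531
sq 109 circ [545.6 136.6] 8.5 rect [544.1 138.   16.1  10.2  43.9] zm 84.8
sqb 437 circ [546.1 136.3] 17.0 rect [544.6 137.4  33.4  30.3  49.6] zm 67.9
tall 1206 circ [419.2 141.1] 19.0 rect [418.9 141.9  37.8  35.9  26.3] zm 131.3
ro 816 circ [425.1 259.7] 19.1 rect [425.5 259.7  33.7  35.8  43.4] zm 107.8
ro mid 1003 circ [424.1 259.7] 19.9 rect [424.9 259.8  33.3  39.3   3.6] zm 107.8
bulb 123 circ [626.3 321.9] 6.6 rect [625.3 321.7  12.5  10.9  88.6] zm 103.6
amb 794 circ [625.6 321.6] 16.8 rect [622.6 320.9  26.5  33.6  14.5] zm 103.6
small 428 circ [532.6 403.4] 30.5 rect [532.2 402.7  59.6  59.    4.4] zm 19.9
large 554 circ [422.  364.1] 36.1 rect [421.3 364.   71.1  70.2  85.4] zm 23.8
bowl 1557 circ [601.1 556.1] 63.8 rect [594.8 563.  109.7 106.4  53.1] zm 57.1
[366.45467704 269.45057149 470.62049475] [2.07651303 2.076148   0.28089704] 4.3
22.0
22.0
22.0 5.05
```

```bash
python3 -c "
import cv2,numpy as np
a=cv2.imread('pics/wc.png');b=cv2.imread('pics/wo.png')
cv2.imwrite('pics/both.png',cv2.resize(np.vstack([a[60:420],b[60:420]]),(530,596)))"
```

```text
(no output)
```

View pics/both.png

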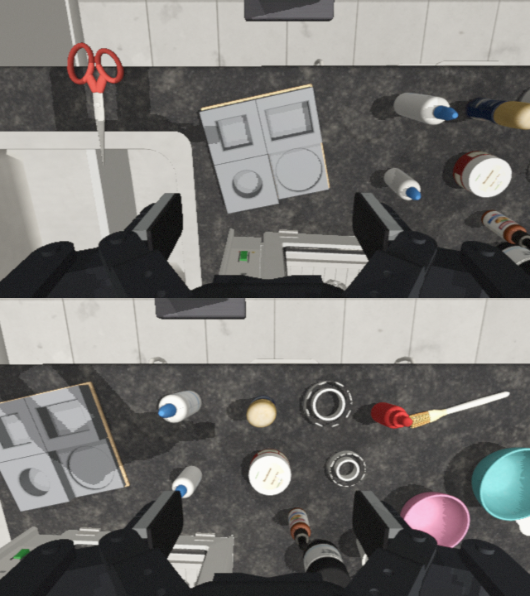

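The wrist views agree with the top view to within 1–2 mm. The caddy is at the left or centre with the disc well nearest the objects, and the fingertips are in view. Next I'll measure the tip reach against opening, the roll-on yaw and the warmer front.

Run:
```python
from h import *
P0=cloud(np.load("pics/top0.npy"),manip.camera_params("top")).reshape(-1,3)
q=P0[(P0[:,1]>-170)&(P0[:,1]<210)&(P0[:,2]>100)&(P0[:,0]>500)]; print("warmer min x",np.percentile(q[:,0],[0,1,5]))
for nm,Q in (("top",P0),("w",np.load("pics/wo.npy").reshape(-1,3))):
    Q=Q[(Q[:,2]>102)&(Q[:,2]<112)&(np.hypot(Q[:,0]-425,Q[:,1]-260)<26)][:,:2].astype(np.float32)
    w,V=np.linalg.eigh(np.cov(Q.T));h=cv2.convexHull(Q)
    print(nm,Q.mean(0),4*np.sqrt(w)/1,np.degrees(np.arctan2(V[1,0],V[0,0])),cv2.fitEllipse(h))
for o in(34,60,72):
    manip.move_gripper(o);s=manip.sense();p=manip.camera_params("wrist");im,d=manip.get_image("wrist");P=cloud(d,p)
    T=R.from_rotvec(s["orientation"]).as_matrix();L=((P-s["ee_pos"])@T).reshape(-1,3)
    for sg in(-1,1):
        m=(abs(L[:,0])<14)&(sg*L[:,1]>o/2-6)&(sg*L[:,1]<o/2+20)&(abs(L[:,2])<60);print(o,s["gripper_width"].round(1),sg,m.sum(),np.percentile(L[m,2],[50,95,99,100]).round(1))
```

```text
warmer min x [612.65279752 622.08193545 647.87375428]
top [425.67645 260.98538] [29.69719406 34.0657765 ] -170.45487429847947 ((425.1080017089844, 261.6316223144531), (30.032197952270508, 34.748146057128906), 12.991998672485352)
w [425.55023 259.6817 ] [28.38962937 33.4107047 ] -167.8286855921422 ((425.7587890625, 259.8092041015625), (28.8367919921875, 35.33738327026367), 7.737813949584961)Traceback (most recent call last):
  File "<stdin>", line 12, in <module>
AttributeError: 'float' object has no attribute 'round'
```

Run:
```python
from h import *
for o in(34,60,72,85):
    manip.move_gripper(o);s=manip.sense();p=manip.camera_params("wrist");im,d=manip.get_image("wrist");P=cloud(d,p)
    T=R.from_rotvec(s["orientation"]).as_matrix();L=((P-s["ee_pos"])@T).reshape(-1,3)
    for sg in(-1,1):
        m=(abs(L[:,0])<14)&(sg*L[:,1]>o/2-6)&(sg*L[:,1]<o/2+20)&(abs(L[:,2])<60);print(o,round(s["gripper_width"],1),sg,m.sum(),np.percentile(L[m,2],[50,95,99,100]).round(1) if m.any() else "")
print(s["time"])
```

```text
34 33.9 -1 4497 [-21.7  11.3  17.1  21.4]
34 33.9 1 4592 [-22.2  11.4  17.   21.9]
60 60.0 -1 6021 [-29.6   7.7  14.1  17.4]
60 60.0 1 6277 [-30.4   7.8  13.7  17. ]
72 72.0 -1 8667 [-38.    3.6  10.   14. ]
72 72.0 1 9450 [-38.5   3.    9.9  14.1]
85 84.8 -1 11351 [-43.2  -1.3   5.6   9.8]
85 84.8 1 11550 [-43.1  -1.3   5.6   9.4]
6.625
```

Tip reach is 21.5 mm at a 34 mm opening, 17 mm at 60 and 9.5 mm at 85. The roll-on yaw is about 11°. I'll do the small roll first.

```bash
cat >> h.py <<'E'
C=np.array([496.2,-84.9]);cy=np.radians(12.27);cR=np.array([[np.cos(cy),-np.sin(cy)],[np.sin(cy),np.cos(cy)]])
well=lambda sx,sy: C+cR@(44.5*np.array([sx,sy]))
W=dict(disc=well(1,1),round=well(1,-1),oblong=well(-1,1),square=well(-1,-1))
ZT=260
def pick(xy,z,yaw,op,force,w):
    x,y=xy; manip.move_gripper(op)
    manip.move_to([x,y,ZT-60],rv(yaw)); print("hit" if manip.line_to([x,y,z],max_speed=120,f_stop=15) else "ok",manip.sense()["ee_pos"].round(1))
    manip.move_gripper(w-8,force); s=manip.sense(); print("width",s["gripper_width"],s["grasp_force"])
    manip.line_to([x,y,ZT],max_speed=200)
    s=manip.sense(); print("lifted",s["gripper_width"],s["grasp_force"],s["time"])
def place(name,z,yaw,op):
    x,y=W[name]
    a=manip.sense()["ee_pos"]
    if a[0]>510: manip.line_to([470,a[1],ZT],max_speed=300)
    manip.line_to([x-60,y,ZT],frame=rv(yaw),max_speed=250)
    manip.line_to([x,y,ZT-100],max_speed=200); manip.line_to([x,y,z+12],max_speed=150); manip.dwell(.2)
    print("stop",manip.line_to([x,y,z],max_speed=30,f_stop=10)); s=manip.sense(); print(s["ee_pos"].round(1),s["gripper_width"],s["ft_force"].round(1))
    manip.move_gripper(op); manip.line_to([x,y,ZT-100],max_speed=120); manip.line_to([x-60,y,ZT],max_speed=250); print("t",manip.sense()["time"])
def snap(fn,crop=None):
    p=manip.camera_params("wrist");im,d=manip.get_image("wrist");cv2.imwrite(fn,im);return im,cloud(d,p)
E
python3 - <<'E'
from h import *
print(W)
yaw=np.radians(147)
pick((532.6,404.2),26,yaw,78,40,60)
place("disc",36.5,np.radians(180+12.27-45),68)
snap("pics/a1.png")
E
```

```text
{'disc': array([530.22640015, -31.95942867]), 'round': array([ 549.14057133, -118.92640015]), 'oblong': array([443.25942867, -50.87359985]), 'square': array([ 462.17359985, -137.84057133])}
ok [533.1 404.5  26.8]
width 56.094065531398826 41.899358052323805
lifted 56.44452570689932 42.53907393736881 11.0583
stop True
[530.2 -31.9  37. ] 56.51854811259554 [0.4 1.1 7.4]
t 17.6167
```

View pics/a1.png

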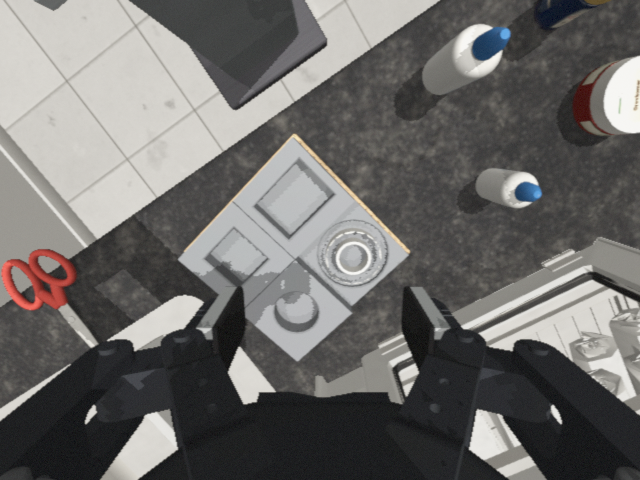

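The small roll sits centred in the disc well at (352,258). Next are the squeeze bottle and then the amber one.

Run:
```python
from h import *
pi=np.pi
pick((545.9,136.8),48,pi,60,35,34)
assert manip.sense()["gripper_width"]>28
place("round",58.5,pi+cy,50)
manip.line_to([470,322,ZT],frame=rv(pi),max_speed=300)
pick((626,322.3),47,pi,60,35,33)
assert manip.sense()["gripper_width"]>27
place("square",57.5,pi+cy,50)
snap("pics/a2.png")
```

```text
ok [546.4 136.9  48.7]
width 32.42442459301099 34.553270680771675
lifted 32.51898490887975 34.72729398548836 21.6917
stop True
[ 549.  -118.9   58.5] 32.36384632848455 [-1.   0.1  7. ]
t 27.3167
hit [625.7 322.2  48.9]
width 31.513250130873548 34.539213273951646
lifted 30.950675036110276 35.028019407182 32.675
stop True
[ 462.3 -137.7   58.9] 31.548541136971515 [-1.1  1.3  6.3]
t 39.3583
```

View pics/a2.png

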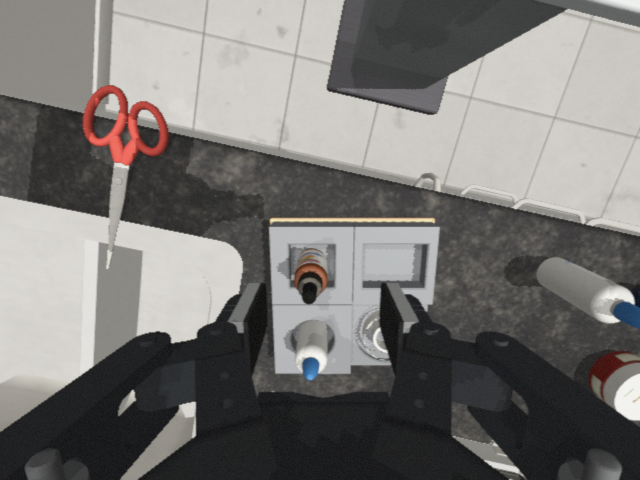

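Both bottles stand in their wells, the amber one at (311,270) and the squeeze bottle at (312,345). Roll-on is last.

Run:
```python
from h import *
pi=np.pi
pick((425.5,260.2),60,np.radians(101),58,40,34)
assert manip.sense()["gripper_width"]>28
place("oblong",70.5,pi/2+cy,56)
manip.line_to([380,-85,350],frame=rv(pi),max_speed=250);manip.dwell(.3)
im,P=snap("pics/a3.png");P=P.reshape(-1,3)
t,d=manip.get_image("top");cv2.imwrite("pics/t3.png",t);Pt=cloud(d,manip.camera_params("top")).reshape(-1,3)
for nm,P in(("wrist",P),("top",Pt)):
  for n,c,r,a,b in(("sq",W["round"],22,72,110),("am",W["square"],22,95,125),("ro",W["oblong"],28,108,130),("roll",W["disc"],36,23,36),("tall",(419,142),40,60,140),("large",(422,365),45,15,30)):
    Q=P[(np.hypot(P[:,0]-c[0],P[:,1]-c[1])<r)&(P[:,2]>a)&(P[:,2]<b)]
    if len(Q)>4: k,rad=cv2.minEnclosingCircle(Q[:,:2].astype(np.float32));print(nm,n,len(Q),np.round(np.array(k)-c,1),round(rad,1),"zmax",np.percentile(Q[:,2],[50,95]).round(1))
print(manip.sense()["time"])
```

```text
ok [425.9 260.4  60.6]
width 33.08720610208884 39.426543371300795
lifted 32.61303278644294 39.519140382763 44.5833
stop True
[443.7 -50.9  70.8] 32.67065788374713 [-0.1  0.   5.9]
t 49.875
wrist sq 400 [-0.3 -0.6] 15.9 zmax [76.1 95.9]
wrist am 130 [1.1 0.1] 6.6 zmax [107.2 110.9]
wrist ro 754 [ 1.  -0.4] 19.2 zmax [114.3 116.2]
wrist roll 348 [-0.5 -1.5] 30.4 zmax [27.5 29.1]
wrist tall 1346 [-0.3 -2.6] 19.2 zmax [ 91.9 125.8]
wrist large 239 [  3.7 -20.9] 30.0 zmax [18.2 21.6]
top sq 153 [-0.7  2.1] 16.2 zmax [76.2 96.1]
top am 39 [1.6 2.9] 6.0 zmax [107.8 110.5]
top ro 250 [0.9 1.6] 19.2 zmax [114.1 117.4]
top roll 116 [-0.7  1.5] 29.8 zmax [27.4 30.5]
top tall 277 [0.1 0.5] 19.0 zmax [ 93.  127.8]
top large 166 [-0.3  1. ] 36.2 zmax [21.3 24.5]
51.7833
```

View pics/a3.png

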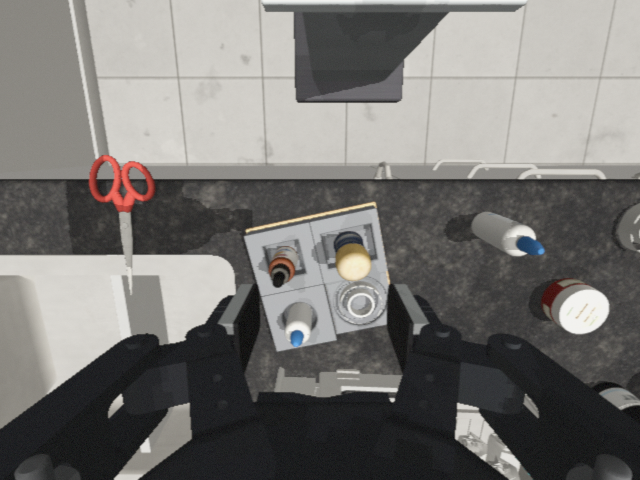

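Run:
```python
from h import *
im,d=manip.get_image("side");cv2.imwrite("pics/s3.png",cv2.resize(im[150:270,250:400],None,fx=4,fy=4,interpolation=cv2.INTER_CUBIC))
```

```text
(no output)
```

View pics/s3.png

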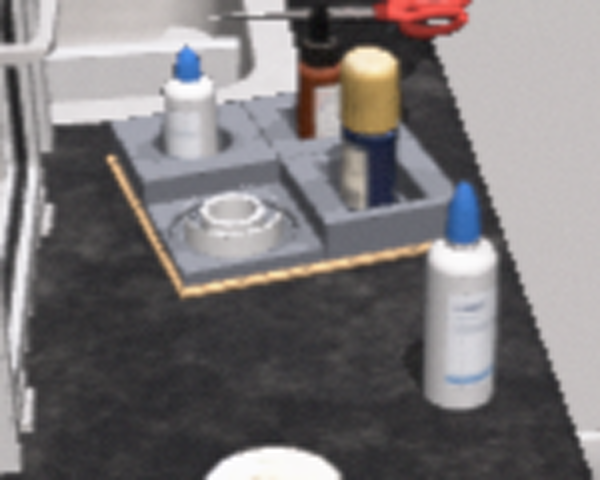

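Both views show all four items upright and within about 3 mm of their well centres. Their top heights (about 96, 111, 116 and 28 mm) match sitting on the floors at z = 10. The tall bottle and large roll have not moved.

```bash
python3 -c "
from rig import manip
print(manip.finish_job())"
```

```text
the job is handed in; nothing more can be done
None
```

The job is handed in at about 52 s of the 115 s: all four items are upright on the floors of their wells, within about 3 mm of centre by the camera check, and the tall bottle and large roll are where they started; the judge gave no verdict.

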